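# Fit the keyed honing wheel

## Robot

A 6-joint arm with a two-finger parallel gripper is mounted at the origin on the work surface. World frame = base frame: x ahead of the robot, y to its left, z up, the work surface at z = 0. Lengths are in m, angles in degrees, forces in N, time in s.
With the tool pointing down it reaches from about 0.4 to 0.825 m from the base axis. Payload 7 kg.
Tool frame: the origin (TCP) lies on the centre line of the jaws, within the pads' length; the fingertips stand 19 mm ahead of it and the grasp point (between the pads) is the TCP; z points along the fingers, y is the line along which they close (so a half turn about z gives the same grasp; the last joint's range is limited). The gripper opens to 88 mm and grips with 3 to 60 N. Pads are 19 mm wide; open, the fingers measure 130 mm over their backs; the gripper's body (78 mm by 193 mm) begins 47 mm behind the grasp point.
Start: joints at [91.736, 20.546, 0.682, 0, -70.136, -16.507], TCP at [0.172, 0.653, 0.246] pointing down, gripper open.
Joint ranges: [-176.03, 176.03], [-82.01, 121.73], [-58.28, 71.71], [-173.87, 95.51], [-174.79, -0.11], [-173.66, 173.66]. Speed limits (degrees/s): [136.94, 136.94, 172.46, 180, 180, 180].

## Interface

Orientations are given as [roll, pitch, yaw] about the fixed x, y, z axes, in that order (R = Rz(yaw) Ry(pitch) Rx(roll)).
In Python, from plant import * gives the robot as it stands. The module is installed in compiled form; this text tells all that it offers.
- The arm moves only by the tool play_rows, never from a script. Its argument "deltas" is a list of rows, each a list of 6 numbers: the shift along the world's x, y, z scaled (see below), then the turn, a rotation vector about the world's x, y, z scaled (see below). A call has 1 to 10 rows; each row shifts and turns the commanded pose from where the row before left it; what a row does not reach is not made up. The controller multiplies each number of a shift by 800 mm and each number of a turn by 180 degrees. A row lasts 1/10 s, in which the tool goes at most 50 mm and 8.59 degrees, less where a joint would pass 70% of its speed; a pose out of reach is approached as far as the arm can. A call with a number of a shift or a turn outside -1 to 1 is refused whole. A call with a gripper value outside its range is refused whole. "gripper" is the gripper command: -1 is shut, 1 is fully open, values between are in proportion, set as the call begins (left out, the last holds). The fingers move at their own pace and stop on an object; the grip force is fixed at half the most. Time passes only in rows, so rows that do not move let the fingers close. It gives the time, the measured TCP pose, the force, the opening and the grip force at its end, in the units of the state.
- get_obs(): the state, without advancing time (a new reading comes with each control period).
- snapshot(name): name is "scene" or "side" or "wrist"; returns (picture, depth): 384x512x3 uint8, blue, green, red; 384x512 float32, m along the optical axis (not along the pixel's ray), 0 where there is no reading.
- camera_model(name): a dict with "fx", "fy", "cx", "cy" (pixels), "world_to_cam" (4x4, takes a point from world to camera coordinates). Camera axes: x right, y down, z forward; pixel columns grow to the right and rows downward; lengths in m; the calibration is good to about 2 mm. A picture is of the moment at which its call begins: read the wrist's pose just before it. camera_model takes no time and is no camera call; for the wrist camera it gives the pose at the moment of the call.
- close_job(): hands the job in; it is judged then, once.
The state is a dict: "clock": time; "joint_pos": joint angles; "qvel": joint speeds; "tau": joint torques, N m; "tool_pos": TCP position; "orientation": TCP orientation; "force": force on the tool from outside, world axes, zero at the start; "moment": the same for the moment, N m; "opening": finger opening in m; "gripper_force": force on a finger pad.
Only numpy, scipy, OpenCV 4.12 (cv2) and the standard library are available. Lean on these libraries where they do the work, as an engineer would, in place of code of your own. Each camera call takes 0.05 s, during which the arm holds its last target. There are 200 camera calls.

## Task

Take the honing wheel with the hub (not the plain disc) out of the rack, lay it down hub side up, on the sloping rest or the bench, and let go of it to change your hold. Then take it by its hub, turn it so that its keyway matches the key on the machine's spindle, and slide it fully home, flat on the spindle's collar, and let go. Do not knock over the oil bottle.

Things in the scene. Friction and masses are not known exactly. Their poses are not given: they have to be found in the camera images.
- wheel_c (a point): Honing wheel: centre of its wooden disc (110 mm across, 16 mm thick, about 0.4 kg), on the axis, half-way through the thickness. z: axis, out of the hub side; y: towards the keyway. At the start it stands on edge in one of the rack's two slots, z level and roughly towards world -y, keyway straight up, upper rim free to be pinched across its 16 mm.
- wheel_hub (a point): Middle of the wheel's aluminium hub, a block 36 mm wide in x, 40 mm in y, standing 30 mm high on the disc's hub face; this point is 23 mm from wheel_c along z, same axes. A 19 mm bore runs right through hub and disc; a keyway 11 mm wide runs beside it to +y, full height, open through the hub's +y side (in the disc 18 mm deep from the axis).
- spare: Plain disc of the same size as the wheel with no hub, only a 20 mm hole; not wanted. Origin at its centre, z its axis. It stands on edge in the rack's other slot.
- rack: Fixed wooden rack, 150 mm in x, 170 mm in y, origin under its middle. Two slots run along its x, at y = -50 and +50 mm; in each a disc stands on edge on two ledges, its centre 66 mm above the bench. The slot walls, near the rack's x ends only, reach 42 mm above the bench.
- rest_face (a point): Fixed wooden rest: point on its 45 degree face, 78 mm above the bench, where the middle of the wheel's plain face lies when the lower rim sits on the rest's two pegs. Here z is up, x level along the slope; the face rises towards +y and looks to -y and up. The board ends 8 mm up the slope from this point: the disc's upper part overhangs, with finger room behind.
- rest_peg (a point): Foot, on the sloping face, of one of the rest's two 10 mm pegs, which stand square to the face and rise 16 mm from it. It is 34 mm to +x and 49 mm down the slope from rest_face; the other is the same to -x. Axes as rest_face.
- spindle_seat (a point): Centre of the top of the collar (60 mm across) on the machine's spindle, 78 mm above the bench: the wheel's plain face must lie here. z: up the spindle; y: towards its key (within 1 rad of world +y). The shaft, 16 mm thick, rises 46 mm from here, the last 12 mm tapering to 7 mm. The key is 8 mm wide, reaches 15 mm from the axis and 26 mm up. It does not turn.
- machine: Grey honing machine, fixed; housing 210 x 200 mm (x, y), with a dark round plate on top at 68 mm above the bench, spindle upright in the middle. Origin under its middle at bench height.
- oil: Amber oil bottle, 52 mm in diameter, 150 mm high, origin at the centre of its underside, standing on the bench.

How it is judged:
By the outcome, as a careful person would: the job done as asked, in the order asked, and still so for the second after the job is handed in, with the robot touching nothing.
It also fails if it takes over 58 s, if anything falls off the work surface, if the arm or the gripper's body presses on something with over 40 N, if the wrist force passes 120 N, or if a joint passes its speed limit or range.

## Working session

There is one attempt and no reset: what is moved stays moved. The work goes in short steps, Python scripts to look and compute and a tool call to move; the robot and the scene stay as the last step left them, time stands still between calls to the robot, and variables do not carry over. Pictures are saved under pics/ and viewed, at most 12 in all, crops included, and the job is handed in when it is done.

Besides the shell and the picture viewer there is one more tool, called after ">>>" in YAML: its name, and indented under it one key for each argument. play_rows: Moves the arm, as the interface text tells. Its arguments: {"type":"object","properties":{"deltas":{"type":"array","items":{"type":"array","items":{"type":"number","minimum":-1,"maximum":1}}},"gripper":{"type":"number"}},"required":["deltas"]}

```bash
mkdir -p pics
cat > h.py <<'E'
from plant import *
import numpy as np, cv2
from scipy.spatial.transform import Rotation as R
def snap(n,tag):
    m=camera_model(n); p,d=snapshot(n)
    cv2.imwrite(f'pics/{tag}.png',p); np.savez(f'pics/{tag}.npz',p=p,d=d,T=m['world_to_cam'],k=[m['fx'],m['fy'],m['cx'],m['cy']])
    return p,d
def load(tag): return np.load(f'pics/{tag}.npz')
def cloud(tag):
    z=load(tag); d=z['d']; fx,fy,cx,cy=z['k']; v,u=np.mgrid[:384,:512]
    P=np.stack([(u-cx)/fx*d,(v-cy)/fy*d,d],-1); T=np.linalg.inv(z['T'])
    W=P@T[:3,:3].T+T[:3,3]; W[d==0]=np.nan
    return W
E
python3 - <<'E'
from h import *
for n in ('scene','side','wrist'): snap(n,n+'0')
a=[cv2.imread(f'pics/{n}0.png') for n in('scene','side','wrist')]
cv2.imwrite('pics/a.png',a[0]);
for n in('scene','side','wrist'):
    m=np.linalg.inv(load(n+'0')['T']); print(n,m.round(3).tolist(),load(n+'0')['k'])
print(get_obs())
cv2.imwrite('pics/b.png',cv2.resize(np.vstack([np.hstack(a[:2]),np.hstack([a[2],a[2]*0])]),(800,600)))
E
```

```text
scene [[0.052, 0.803, -0.593, 1.27], [0.999, -0.039, 0.034, -0.006], [0.004, -0.594, -0.804, 1.014], [0.0, 0.0, 0.0, 1.0]] [381.65443818 381.65443818 256.13166739 191.94471513]
side [[-0.913, -0.249, 0.323, 0.298], [-0.408, 0.586, -0.7, 0.681], [-0.015, -0.771, -0.637, 0.675], [0.0, 0.0, 0.0, 1.0]] [361.59878535 361.59878535 254.40400025 186.32865162]
wrist [[-0.256, -0.928, -0.27, 0.245], [-0.967, 0.247, 0.07, 0.634], [0.001, 0.279, -0.96, 0.384], [0.0, 0.0, 0.0, 1.0]] [341.30235417 341.30235417 255.88983831 191.50497223]
{'clock': 0.15, 'joint_pos': array([ 9.17356577e+01,  2.05834944e+01,  6.45586995e-01, -1.60012996e-02,
       -7.01353695e+01, -1.65074373e+01]), 'qvel': array([-0.09222652, -0.10309887,  0.12793853,  0.06775173, -0.03789296,
       -0.00481038]), 'tau': array([-1.03629682e-03, -5.83273387e+01,  2.93295014e+01,  7.00117797e+00,
        8.86859576e-03, -1.04686369e-04]), 'tool_pos': array([0.172026  , 0.65235101, 0.24481499]), 'orientation': array([ 1.79925469e+02, -6.39883449e-03, -1.47772223e+01]), 'force': array([-0.78477975,  0.02471315, -0.67000329]), 'moment': array([-0.05866163,  0.01687557,  0.03024058]), 'gripper_force': 0.0, 'opening': 0.087494191155338}
```

View pics/b.png

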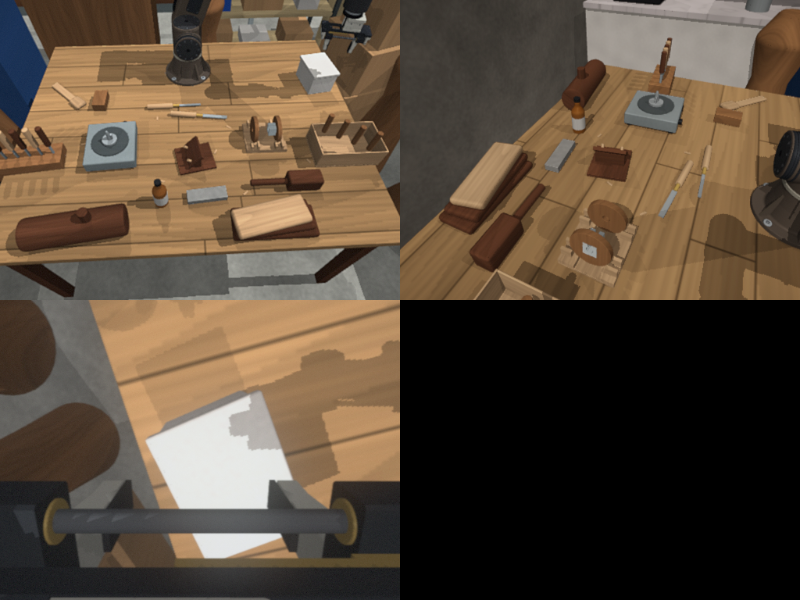

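Run:
```python
import cv2,numpy as np
s=cv2.imread('pics/scene0.png'); d=cv2.imread('pics/side0.png')
c=[cv2.resize(x,(400,300),interpolation=cv2.INTER_CUBIC) for x in (s[135:225,300:420],s[145:235,200:320],d[240:360,190:350],d[110:215,210:350])]
cv2.imwrite('pics/c.png',np.vstack([np.hstack(c[:2]),np.hstack(c[2:])]))
```

```text
(no output)
```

View pics/c.png

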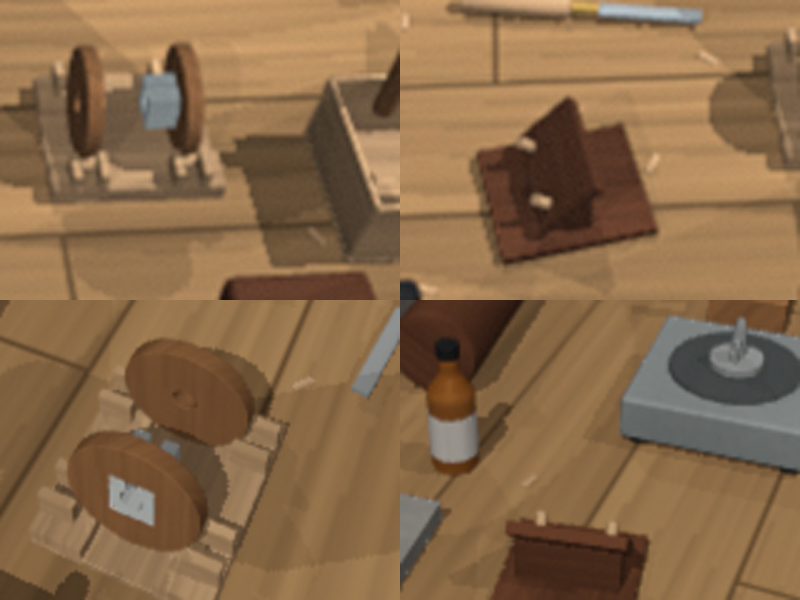

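Run:
```python
from h import *
A=cloud('scene0');B=cloud('side0')
for n,C,pts in (('scene',A,dict(wheeltop=(355,149),spare=(326,150),peg1=(238,188),peg2=(242,205),face=(252,195),rackc=(340,180),spin=(140,170),oil=(203,232))),
 ('side',B,dict(wheel=(240,316),spare=(262,275),resttop=(412-400+0,0),spin=(328,131)))):
    for k,(u,v) in pts.items(): print(n,k,C[v,u].round(3))
W=np.vstack([A.reshape(-1,3),B.reshape(-1,3)]); src=np.r_[np.zeros(A.size//3),np.ones(B.size//3)]
ok=np.isfinite(W[:,0]);W=W[ok];src=src[ok]
np.savez('pics/W.npz',W=W,src=src)
# top-down height map 2mm
x0,x1,y0,y1=0.35,.85,-.42,.42; s=500
m=(W[:,2]>.008)&(W[:,2]<.3)&(W[:,0]>x0)&(W[:,0]<x1)&(W[:,1]>y0)&(W[:,1]<y1)
H=np.zeros((int((x1-x0)*s*1.6)+1,int((y1-y0)*s*1.6)+1));q=W[m];i=((q[:,0]-x0)*800).astype(int);j=((q[:,1]-y0)*800).astype(int)
np.maximum.at(H,(i,j),q[:,2]); H=cv2.dilate(H,np.ones((2,2)))
im=cv2.applyColorMap(np.clip(H/.14*255,0,255).astype(np.uint8),cv2.COLORMAP_JET);im[H==0]=0
for k in range(0,im.shape[0],80): cv2.putText(im,f'{x0+k/800:.2f}',(0,k+5),0,.35,(255,)*3)
for k in range(0,im.shape[1],80): cv2.putText(im,f'{y0+k/800:.2f}',(k,10),0,.35,(255,)*3)
print(im.shape);cv2.imwrite('pics/d.png',im)
```

```text
scene wheeltop [0.452 0.357 0.117]
scene spare [0.452 0.263 0.117]
scene peg1 [ 0.539 -0.021  0.05 ]
scene peg2 [ 0.607 -0.011  0.052]
scene face [0.583 0.021 0.069]
scene rackc [0.501 0.317 0.022]
scene spin [ 0.473 -0.331  0.077]
scene oil [ 0.754 -0.114  0.149]
side wheel [0.48  0.362 0.059]
side spare [0.474 0.273 0.077]
side resttop [ 1.389 -0.067  0.439]
side spin [ 0.499 -0.32   0.076]
(401, 673, 3)
```

View pics/d.png

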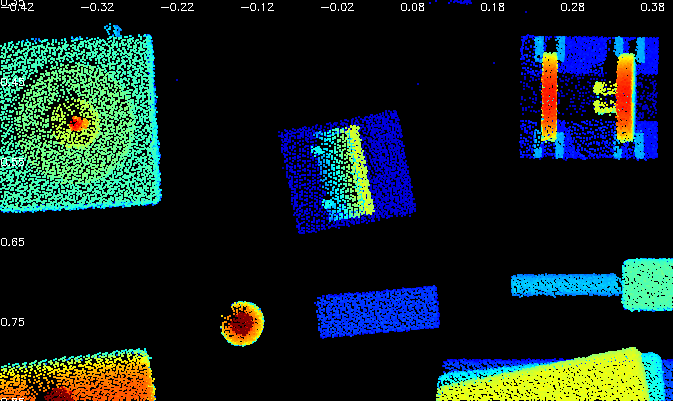

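Run:
```python
from h import *
z=np.load('pics/W.npz');W=z['W'];S=z['src']
def box(a,b,c,d,e,f): return (W[:,0]>a)&(W[:,0]<b)&(W[:,1]>c)&(W[:,1]<d)&(W[:,2]>e)&(W[:,2]<f)
# wheel rim: points near rim top & faces
for s in (0,1):
    q=W[box(.4,.55,.335,.375,.05,.14)&(S==s)]
    if len(q)<10: continue
    print(s,len(q),'x',np.percentile(q[:,0],[1,99]).round(4),'y',np.percentile(q[:,1],[2,50,98]).round(4),'zmax',np.percentile(q[:,2],99.5).round(4))
    t=q[q[:,2]>.112]; print(' top y',np.percentile(t[:,1],[2,50,98]).round(4) if len(t) else 0, t[:,0].mean() if len(t) else 0)
    f=q[(q[:,1]>np.median(q[:,1])-.004)] if s else q
    c=f.mean(0);n=np.linalg.svd(f-c)[2][2];print(' plane',c.round(4),n.round(3))
# circle fit of rim
q=W[box(.4,.55,.342,.364,.07,.14)&(S==0)]
A=np.c_[q[:,0],q[:,2],np.ones(len(q))];r=np.linalg.lstsq(A,(q[:,[0,2]]**2).sum(1),rcond=None)[0];print('circ',r[:2]/2,np.sqrt(r[2]+(r[:2]**2).sum()/4))
# rest face
for s in (0,1):
    q=W[box(.49,.63,-.03,.025,.025,.082)&(S==s)]
    if len(q)<50: print('rest',s,len(q));continue
    rng=np.random.default_rng(0);best=None
    for _ in range(500):
        a=q[rng.choice(len(q),3,False)];n=np.cross(a[1]-a[0],a[2]-a[0]);n/=np.linalg.norm(n)+1e-12
        i=abs((q-a[0])@n)<.002
        if best is None or i.sum()>best.sum(): best=i
    f=q[best];c=f.mean(0);n=np.linalg.svd(f-c)[2][2];n*=np.sign(n[2]);yaw=np.degrees(np.arctan2(n[0],-n[1]))
    print('rest',s,len(q),best.sum(),c.round(4),n.round(3),'yaw',yaw)
    e=np.array([np.cos(np.radians(yaw)),np.sin(np.radians(yaw)),0]);u=np.cross(n,e)
    a=f-c; print(' lateral',np.percentile(a@e,[.5,99.5]),'up',np.percentile(a@u,[.5,99.5]))
    h=(q-c)@n; p=q[(h>.006)&(h<.03)&((q-c)@u<-.0)]
    for sg in (-1,1):
        k=p[((p-c)@e)*sg>0]; 
        if len(k): print(' peg',sg,len(k),np.median((k-c)@e),np.median((k-c)@u),np.max((k-c)@n), np.median(k,0).round(4))
    # rest_face via z=.078 
    m=(f-c)@e
    mid=(np.percentile(m,1)+np.percentile(m,99))/2
    P=c+e*mid; P=P+u*((.078-P[2])/u[2]); print(' rest_face',P.round(4))
# spindle
q=W[box(.47,.53,-.36,-.29,.085,.14)];
for s in (0,1):
    k=W[box(.44,.56,-.38,-.26,.085,.14)&(S==s)];print('spin',s,len(k),k.mean(0).round(4),np.percentile(k,[2,98],axis=0).round(4))
    k=W[box(.44,.56,-.38,-.26,.074,.083)&(S==s)];print('collar',s,len(k),np.percentile(k,[2,98],axis=0).round(4))
k=W[box(.70,.80,-.17,-.10,.03,.1)];print('oil',np.percentile(k,[1,99],axis=0))
print(cv2.minAreaRect(W[box(.38,.62,-.45,-.23,.05,.08)][:,:2].astype(np.float32)))
```

```text
0 347 x [0.4233 0.5262] y [0.336  0.3537 0.3672] zmax 0.1214
 top y [0.3502 0.3581 0.3657] 0.47531138290013547
 plane [0.4866 0.3539 0.0899] [-0.11   0.982 -0.155]
1 1470 x [0.4178 0.5219] y [0.3526 0.3674 0.3713] zmax 0.1197
 top y [0.3508 0.3606 0.3669] 0.4694137749162868
 plane [0.4686 0.3682 0.0826] [0.008 0.997 0.075]
circ [0.47989364 0.09031709] 0.03103094512325555
rest 0 502 348 [0.566  0.0032 0.058 ] [ 0.126 -0.703  0.7  ] yaw 10.15391003607394
 lateral [-0.05435966  0.05601928] up [-0.03272736  0.03222164]
 peg -1 12 -0.030662112285759154 -0.01862730228208157 0.017488409888197064 [ 0.5393 -0.0228  0.0546]
 peg 1 13 0.03592448514072929 -0.01811542208215547 0.017010755674907868 [ 0.6055 -0.0107  0.0554]
 rest_face [0.5633 0.0227 0.078 ]
rest 1 266 146 [0.533  0.0211 0.0472] [ 0.141 -0.988  0.067] yaw 8.106153439210821
 lateral [-0.02538453  0.03325338] up [-0.02199539  0.03477801]
 peg -1 7 -0.019853737004989706 -0.015806634383766022 0.024540802954747733 [ 0.5161 -0.0026  0.0319]
 rest_face [0.5363 0.0237 0.078 ]
spin 0 68 [ 0.5068 -0.3229  0.1048] [[ 0.4993 -0.3332  0.0861]
 [ 0.5121 -0.3122  0.1241]]
collar 0 188 [[ 0.476  -0.3544  0.0743]
 [ 0.5336 -0.2987  0.0824]]
spin 1 58 [ 0.502  -0.3205  0.1036] [[ 0.4961 -0.3279  0.0859]
 [ 0.51   -0.3121  0.1229]]
collar 1 128 [[ 0.4763 -0.3516  0.0744]
 [ 0.5291 -0.2986  0.0813]]
oil [[ 0.72731869 -0.14203206  0.03146014]
 [ 0.78056594 -0.10047368  0.09979444]]
((0.503666341304779, -0.3264371156692505), (0.21490880846977234, 0.20044273138046265), 2.594205617904663)
```

>>> play_rows:
  deltas:
    - [0.0417,-0.0408,0,0,0,0.0091]
    - [0.0417,-0.0408,0,0,0,0.0091]
    - [0.0417,-0.0408,0,0,0,0.0091]
    - [0.0417,-0.0408,0,0,0,0.0091]
    - [0.0417,-0.0408,0,0,0,0.0091]
    - [0.0417,-0.0408,0,0,0,0.0091]
    - [0.0417,-0.0408,0,0,0,0.0091]
    - [0.0417,-0.0408,0,0,0,0.0091]
    - [0.0417,-0.0408,0,0,0,0.0091]
    - [0,0,0,0,0,0]
  gripper: 0.14

```text
clock: 1.15
tool_pos: [0.4751, 0.3551, 0.2452]
orientation: [179.9, 0.0, -0.2]
force: [0.3, -0.3, 0.0]
opening: 0.0502
gripper_force: 0.0
```

Run:
```python
from h import *
o=get_obs();print(o['clock'],o['tool_pos'],o['orientation'],o['joint_pos'],o['opening'])
snap('wrist','w1');C=cloud('w1');q=C.reshape(-1,3)
t=q[(q[:,2]>.095)&(q[:,2]<.135)&(q[:,1]>.33)&(q[:,1]<.39)]
print(len(t),np.percentile(t,[1,50,99],axis=0).round(4))
for zz in (.1,.108,.115):
    s=t[abs(t[:,2]-zz)<.004]; print(zz,len(s),np.percentile(s,[2,98],axis=0).round(4)) if len(s) else 0
for a in np.arange(.43,.52,.02):
    s=t[abs(t[:,0]-a)<.006];print(a.round(2),len(s),np.percentile(s[:,1],[3,97]).round(4) if len(s) else 0)
```

```text
1.15 [0.47506852 0.35510078 0.24524668] [ 1.79933833e+02  1.30657927e-02 -2.41907976e-01] [ 5.56611846e+01  1.29389120e+01 -1.00318912e+01  2.85231684e-02
 -6.70913166e+01  3.40857977e+01] 0.0502201670017602
1986 [[0.4295 0.3508 0.096 ]
 [0.4796 0.3596 0.1147]
 [0.5162 0.3679 0.1203]]
0.1 261 [[0.4284 0.3521 0.0964]
 [0.5162 0.3682 0.1039]]
0.108 491 [[0.4348 0.3515 0.1042]
 [0.5091 0.3679 0.1118]]
0.115 1085 [[0.4443 0.3508 0.1113]
 [0.4995 0.3663 0.1189]]
0.43 91 [0.3532 0.3684]
0.45 230 [0.3516 0.3679]
0.47 291 [0.3508 0.3675]
0.49 322 [0.3515 0.3671]
0.51 311 [0.3521 0.367 ]
```

View pics/w1.png

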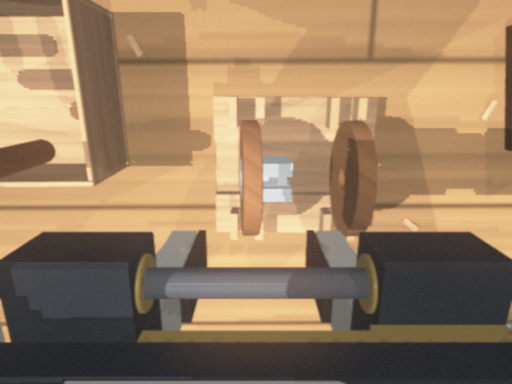

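>>> play_rows:
  deltas:
    - [-0.0018,0.0028,-0.0425,0,0,0]
    - [-0.0018,0.0028,-0.0425,0,0,0]
    - [0,0,-0.0425,0,0,0]
    - [0,0,-0.0425,0,0,0]
    - [0,0,0,0,0,0]

```text
clock: 1.7
tool_pos: [0.4667, 0.3616, 0.105]
orientation: [179.6, 0.3, -0.0]
force: [-0.2, -0.3, -1.0]
opening: 0.0499
gripper_force: 0.0
```

>>> play_rows:
  deltas:
    - [0,0,0,0,0,0]
    - [0,0,0,0,0,0]
    - [0,0,0,0,0,0]
    - [0,0,0,0,0,0]
    - [0,0,0,0,0,0]
  gripper: -1

```text
clock: 2.2
tool_pos: [0.4697, 0.3638, 0.1106]
orientation: [-179.9, -0.1, -0.0]
force: [-0.7, 4.9, 0.1]
opening: 0.0158
gripper_force: 30.1
```

>>> play_rows:
  deltas:
    - [0,0,0.02,0,0,0]
    - [0,0,0.04,0,0,0]
    - [0,0,0.05,0,0,0]
    - [0,0,0.05,0,0,0]
    - [0,0,0.05,0,0,0]
    - [0,0,0,0,0,0]

```text
clock: 2.8
tool_pos: [0.4713, 0.3649, 0.284]
orientation: [-179.6, -0.4, -0.0]
force: [0.2, -0.4, -2.7]
opening: 0.016
gripper_force: 30.0
```

Run:
```python
from h import *
o=get_obs();print(o['clock'],o['tool_pos'],o['orientation'],o['joint_pos'],o['opening'],o['gripper_force'])
for n in('side','wrist'): snap(n,n+'2')
cv2.imwrite('pics/e.png',np.hstack([cv2.resize(cv2.imread('pics/side2.png')[200:384,150:400],(400,300)),cv2.resize(cv2.imread('pics/wrist2.png'),(400,300))]))
C=cloud('side2').reshape(-1,3);W=cloud('wrist2').reshape(-1,3)
q=C[(C[:,2]>.16)&(C[:,2]<.24)&(C[:,0]>.4)&(C[:,0]<.54)&(C[:,1]>.33)&(C[:,1]<.4)]
c=np.median(q,0);
for _ in range(3): 
    n=np.linalg.svd(q-q.mean(0),full_matrices=False)[2][2];q=q[abs((q-q.mean(0))@n)<.003]
print(len(q),q.mean(0),n,np.percentile(q,[1,99],axis=0).round(4))
```

```text
2.8 [0.4713385  0.36491407 0.28402149] [-1.79589327e+02 -3.93225005e-01 -6.59518601e-03] [ 56.58188706  11.54347557  -6.75166807   0.10788301 -71.14555544
  33.37856128] 0.016011701796137912 29.9648820416769
770 [0.4597687  0.3737677  0.21229331] [-8.73733975e-04 -9.99945679e-01 -1.03863172e-02] [[0.4205 0.3722 0.1859]
 [0.5128 0.375  0.2396]]
```

View pics/e.png

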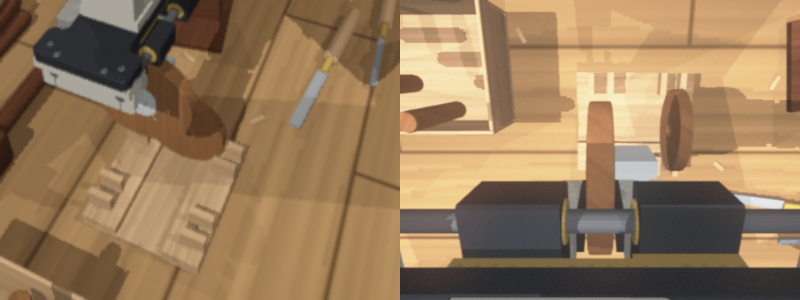

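>>> play_rows:
  deltas:
    - [0.0139,-0.0492,0,-0.0417,0,0]
    - [0.0139,-0.0492,0,-0.0417,0,0]
    - [0.0139,-0.0492,0,-0.0417,0,0]
    - [0.0139,-0.0492,0,-0.0417,0,0]
    - [0.0139,-0.0492,0,-0.0417,0,0]
    - [0.0139,-0.0492,0,-0.0417,0,0]
    - [0.0139,-0.0492,0,0,0,0.0283]
    - [0.0139,-0.0492,0,0,0,0.0283]
    - [0,0,0,0,0,0]

```text
clock: 3.8
tool_pos: [0.5555, 0.0431, 0.2746]
orientation: [134.8, 0.4, 10.1]
force: [0.7, 0.9, -2.7]
opening: 0.0159
gripper_force: 30.0
```

```bash
cat >> h.py <<'E'
def go(pos,Rt,rows=1):
    o=get_obs();p=o['tool_pos'];Rc=R.from_euler('xyz',o['orientation'],degrees=True)
    rv=(Rt*Rc.inv()).as_rotvec(degrees=True);d=(np.array(pos)-p)
    print('at',o['clock'],p.round(4),'err mm',(d*1000).round(1),'deg',rv.round(2),'units',(d/.8).round(4),(rv/180).round(4),'F',o['force'].round(1),'op',round(o['opening'],4))
yw=10.15;c,s=np.cos(np.radians(yw)),np.sin(np.radians(yw))
E_=np.array([c,s,0]);N_=np.array([s,-c,1])/2**.5;U_=np.cross(N_,E_)
RF=np.array([.5633,.0227,.078])
RL=R.from_euler('z',yw,degrees=True)*R.from_euler('x',-45,degrees=True)*R.from_euler('x',180,degrees=True)
E
python3 - <<'E'
from h import *
go(RF+8e-3*N_+44e-3*U_-2e-3*E_+.04*N_+.02*U_,RL)
print(RL.as_matrix().round(2),get_obs()['joint_pos'])
snap('side','side3');snap('scene','scene3')
cv2.imwrite('pics/f.png',np.hstack([cv2.resize(cv2.imread('pics/side3.png')[60:300,130:430],(400,320)),cv2.resize(cv2.imread('pics/scene3.png')[80:280,150:400],(400,320))]))
E
```

```text
at 3.8 [0.5555 0.0431 0.2746] err mm [   3.8   -9.6 -117.4] deg [ 0.24 -0.35  0.03] units [ 0.0048 -0.012  -0.1468] [ 0.0013 -0.002   0.0002] F [ 0.7  0.9 -2.7] op 0.0159
[[ 0.98  0.12  0.12]
 [ 0.18 -0.7  -0.7 ]
 [ 0.    0.71 -0.71]] [ 45.00541224  15.78917705 -29.56725005  36.35088436 -77.65958075
  36.51285227]
```

View pics/f.png

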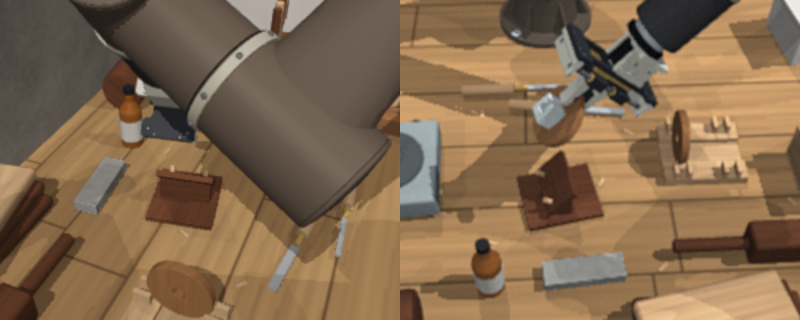

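>>> play_rows:
  deltas:
    - [0.0012,-0.003,-0.037,0.0006,-0.001,0]
    - [0.0012,-0.003,-0.037,0.0006,-0.001,0]
    - [0.0012,-0.003,-0.037,0,0,0]
    - [0.0012,-0.003,-0.0358,0,0,0]
    - [0,0,0,0,0,0]

```text
clock: 4.4
tool_pos: [0.5609, 0.0383, 0.1565]
orientation: [135.0, -0.1, 10.1]
force: [-0.1, -1.4, -3.5]
opening: 0.0158
gripper_force: 30.0
```

Run:
```python
from h import *
T=RF+8e-3*N_+44e-3*U_-2e-3*E_
go(T+.04*N_+.02*U_,RL); go(T,RL)
o=get_obs();Rc=R.from_euler('xyz',o['orientation'],degrees=True);p=o['tool_pos']
snap('scene','scene4');snap('wrist','wrist4');C=cloud('scene4').reshape(-1,3)
e,u,n=Rc.as_matrix()[:,0],-Rc.as_matrix()[:,2],Rc.as_matrix()[:,1]
print(n.round(3))
q=np.c_[(C-p)@e,(C-p)@u,(C-p)@n]
f=q[(abs(q[:,0])<.07)&(q[:,1]<-.0)&(q[:,1]>-.12)&(abs(abs(q[:,2])-.008)<.003)]
for sg in(-1,1):
    k=f[f[:,2]*sg>0];print(sg,len(k),np.percentile(k,[1,50,99],axis=0).round(4) if len(k)>5 else k)
h=q[(abs(q[:,0])<.07)&(q[:,1]<-.0)&(q[:,1]>-.12)&(abs(q[:,2]-.038)<.005)];print('hub',len(h),np.percentile(h,[2,98],axis=0).round(4) if len(h) else 0)
cv2.imwrite('pics/g.png',np.hstack([cv2.resize(cv2.imread('pics/wrist4.png'),(400,300)),cv2.resize(cv2.imread('pics/scene4.png')[120:270,150:350],(400,300))]))
```

```text
at 4.4 [0.5609 0.0383 0.1565] err mm [-1.6 -4.9  0.7] deg [0.01 0.08 0.01] units [-0.0019 -0.0061  0.0009] [0.     0.0004 0.0001] F [-0.1 -1.4 -3.5] op 0.0158
at 4.4 [0.5609 0.0383 0.1565] err mm [ -4.1   9.1 -41.7] deg [0.01 0.08 0.01] units [-0.0051  0.0113 -0.0522] [0.     0.0004 0.0001] F [-0.1 -1.4 -3.5] op 0.0158
[ 0.123 -0.696  0.707]
-1 15 [[ 0.0347 -0.0684 -0.0082]
 [ 0.0507 -0.0245 -0.0065]
 [ 0.056  -0.002  -0.0051]]
1 358 [[-0.0497 -0.0965  0.0051]
 [ 0.0248 -0.0395  0.0073]
 [ 0.056  -0.0024  0.0104]]
hub 105 [[-0.0166 -0.0639  0.0333]
 [ 0.0203 -0.0238  0.04  ]]
```

View pics/g.png

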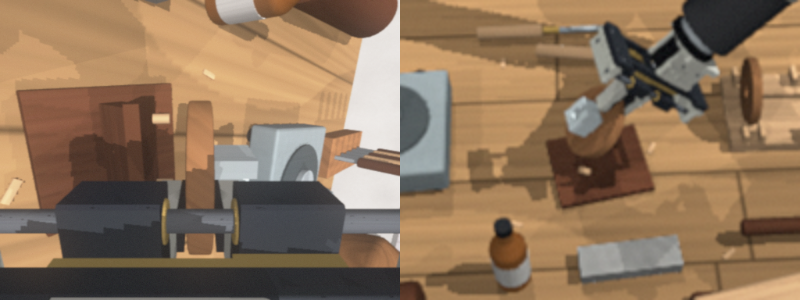

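>>> play_rows:
  deltas:
    - [-0.0015,0.003,-0.0156,0,0,0]
    - [-0.0015,0.003,-0.0156,0,0,0]
    - [-0.0015,0.003,-0.0156,0,0,0]
    - [0,0,0,0,0,0]
    - [0,0,0,0,0,0]

```text
clock: 5.0
tool_pos: [0.5586, 0.0461, 0.1225]
orientation: [135.1, -0.4, 10.2]
force: [0.3, -0.4, -3.0]
opening: 0.016
gripper_force: 30.0
```

Run:
```python
from h import *
T=RF+8e-3*N_+44e-3*U_-2e-3*E_
go(T,RL);d=T-get_obs()['tool_pos'];print(d@E_,d@U_,d@N_)
```

```text
at 5.0 [0.5586 0.0461 0.1225] err mm [-1.7  1.3 -7.7] deg [-0.14  0.35 -0.04] units [-0.0022  0.0016 -0.0096] [-0.0008  0.002  -0.0002] F [ 0.3 -0.4 -3. ] op 0.016
-0.0014886197745422728 -0.004345074498161223 -0.006549320280415716
```

>>> play_rows:
  deltas:
    - [-0.0012,0.001,-0.005,0,0.001,0]
    - [-0.001,0.0006,-0.004,0,0,0]
    - [0,0,0,0,0,0]
    - [0,0,0,0,0,0]

```text
clock: 5.4
tool_pos: [0.5572, 0.0476, 0.1162]
orientation: [135.1, -0.3, 10.2]
force: [-2.3, 1.1, 4.0]
opening: 0.0159
gripper_force: 30.0
```

Run:
```python
from h import *
T=RF+8e-3*N_+44e-3*U_-2e-3*E_
go(T,RL);d=T-get_obs()['tool_pos'];print(d@E_,d@U_,d@N_)
```

```text
at 5.4 [0.5572 0.0476 0.1162] err mm [-0.4 -0.2 -1.5] deg [-0.16  0.26 -0.04] units [-0.0005 -0.0002 -0.0018] [-0.0009  0.0015 -0.0002] F [-2.3  1.1  4. ] op 0.0159
-0.00039840024498828447 -0.0010946628902348532 -0.000965503641626924
```

>>> play_rows:
  deltas:
    - [0,0,0,0,0,0]
    - [0,0,0,0,0,0]
    - [0,0,0,0,0,0]
    - [0,0,0,0,0,0]
  gripper: 0.05

```text
clock: 5.8
tool_pos: [0.5569, 0.0472, 0.1154]
orientation: [135.1, -0.2, 10.2]
force: [0.6, -0.0, -0.0]
opening: 0.0418
gripper_force: 0.0
```

Run:
```python
from h import *
T=RF+8e-3*N_+44e-3*U_-2e-3*E_
go(T+.09*U_,RL)
o=get_obs();p=o['tool_pos']
snap('scene','scene5');C=cloud('scene5').reshape(-1,3)
q=np.c_[(C-RF)@E_,(C-RF)@U_,(C-RF)@N_]
f=q[(abs(q[:,0])<.07)&(abs(q[:,1])<.06)&(abs(q[:,2]-.016)<.006)];print(len(f),np.percentile(f,[1,50,99],axis=0).round(4))
h=q[(abs(q[:,0])<.07)&(abs(q[:,1])<.05)&(abs(q[:,2]-.046)<.006)];print('hub',len(h),np.percentile(h,[2,98],axis=0).round(4) if len(h) else 0)
```

```text
at 5.8 [0.5569 0.0472 0.1154] err mm [-11.2  62.8  63. ] deg [-0.18  0.2  -0.  ] units [-0.0141  0.0785  0.0787] [-0.001   0.0011 -0.    ] F [ 0.6 -0.  -0. ] op 0.0418
428 [[-0.0514 -0.0508  0.0105]
 [ 0.0232  0.0057  0.0157]
 [ 0.0538  0.054   0.0214]]
hub 149 [[-0.0176 -0.0172  0.0404]
 [ 0.0191  0.0476  0.0483]]
```

>>> play_rows:
  deltas:
    - [-0.0047,0.0262,0.0262,0,0,0]
    - [-0.0047,0.0262,0.0262,0,0,0]
    - [-0.0047,0.0262,0.0262,0,0,0]
    - [0,0,0.025,0.041,0.0073,0]
    - [0,0,0.025,0.041,0.0073,0]
    - [0,0,0.025,0.041,0.0073,0]
    - [0,0,0.025,0.041,0.0073,0]
    - [0,0,0.025,0.041,0.0073,0]
    - [0,0,0.025,0.041,0.0073,0]
    - [0,0,0,0,0,0]

```text
clock: 6.85
tool_pos: [0.5476, 0.1091, 0.3032]
orientation: [-179.5, -0.7, 9.8]
force: [-0.2, -0.3, 0.6]
opening: 0.0462
gripper_force: 0.0
```

>>> play_rows:
  deltas:
    - [-0.0054,-0.0453,0,0,0,-0.046]
    - [-0.0054,-0.0453,0,0,0,-0.046]
    - [-0.0054,-0.0453,0,0,0,-0.046]
    - [-0.0054,-0.0453,0,0,0,-0.046]
    - [-0.0054,-0.0453,0,0,0,-0.046]
    - [-0.0054,-0.0453,0,0,0,-0.046]
    - [-0.0054,-0.0453,0,0,0,-0.046]
    - [-0.0054,-0.0453,0,0,0,-0.046]
    - [-0.0054,-0.0453,0,0,0,-0.046]
    - [-0.0054,-0.0453,0,0,0,-0.046]

```text
clock: 7.85
tool_pos: [0.5017, -0.2534, 0.2976]
orientation: [-180.0, -0.2, -73.2]
force: [0.8, 0.4, 0.5]
opening: 0.0464
gripper_force: 0.0
```

Run:
```python
from h import *
RD=R.from_euler('xyz',[180,0,-90],degrees=True)
go([.503,-.325,.26],RD); print(get_obs()['joint_pos'])
```

```text
at 7.85 [ 0.5017 -0.2534  0.2976] err mm [  1.3 -71.6 -37.6] deg [  0.22   0.04 -16.85] units [ 0.0017 -0.0895 -0.047 ] [ 0.0012  0.0002 -0.0936] F [0.8 0.4 0.5] op 0.0464
[ -6.70534915   8.07922403  -9.29960206   0.21212027 -72.5224567
  23.48686388]
```

>>> play_rows:
  deltas:
    - [0,-0.03,-0.0157,0,0,-0.0468]
    - [0,-0.03,-0.0157,0,0,-0.0468]
    - [0,-0.03,-0.0157,0,0,0]
    - [0,0,0,0,0,0]
    - [0,0,0,0,0,0]

```text
clock: 8.35
tool_pos: [0.5019, -0.3242, 0.2595]
orientation: [180.0, -0.2, -89.7]
force: [0.3, -0.3, 0.9]
opening: 0.0456
gripper_force: 0.0
```

Run:
```python
from h import *
RD=R.from_euler('xyz',[180,0,-90],degrees=True)
go([.503,-.325,.26],RD)
p,d=snap('wrist','wrist6')
cv2.imwrite('pics/k.png',cv2.resize(p[70:220,160:360],(800,600),interpolation=cv2.INTER_CUBIC))
q=cloud('wrist6').reshape(-1,3)
k=q[(abs(q[:,0]-.503)<.045)&(abs(q[:,1]+.325)<.045)]
for a,b in((.072,.084),(.086,.098),(.098,.103),(.106,.112),(.112,.13)):
    s=k[(k[:,2]>a)&(k[:,2]<b)];print(a,len(s),s.mean(0).round(4),np.percentile(s,[2,98],axis=0).round(4).tolist())
```

```text
at 8.35 [ 0.5019 -0.3242  0.2595] err mm [ 1.1 -0.8  0.5] deg [ 0.21 -0.04 -0.29] units [ 0.0014 -0.001   0.0007] [ 0.0012 -0.0002 -0.0016] F [ 0.3 -0.3  0.9] op 0.0456
0.072 2546 [ 0.5043 -0.33    0.0779] [[0.4775, -0.3556, 0.0763], [0.5309, -0.3011, 0.0794]]
0.086 42 [ 0.5046 -0.334   0.0919] [[0.4971, -0.3357, 0.0862], [0.5112, -0.3287, 0.0969]]
0.098 29 [ 0.503  -0.3277  0.101 ] [[0.497, -0.3357, 0.0985], [0.5103, -0.314, 0.1029]]
0.106 30 [ 0.5044 -0.3337  0.1098] [[0.4972, -0.3357, 0.1069], [0.5114, -0.3292, 0.1119]]
0.112 238 [ 0.504  -0.3294  0.1189] [[0.4975, -0.3348, 0.1123], [0.5105, -0.3221, 0.1248]]
```

View pics/k.png

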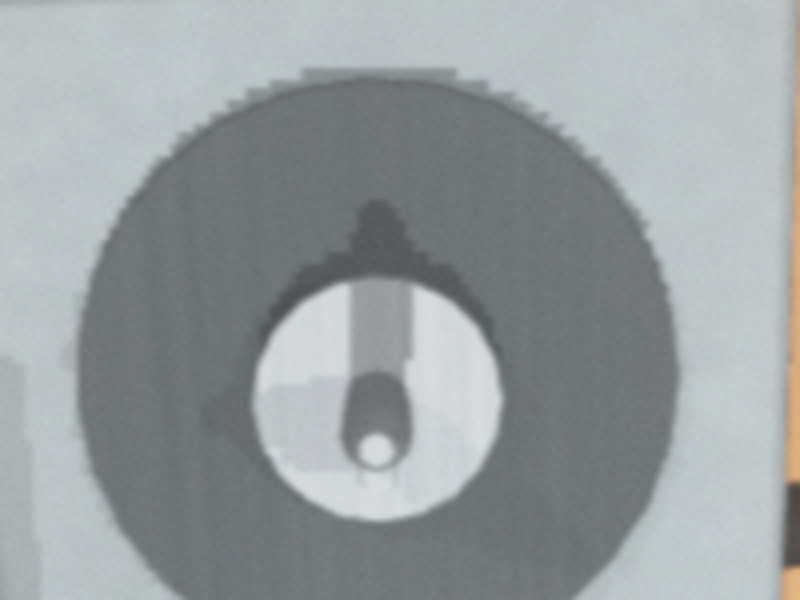

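>>> play_rows:
  deltas:
    - [0,0.052,0,0,0,0]
    - [0,0.052,0,0,0,0]
    - [0,0.052,0,0,0,0]
    - [0,0,0,0,0,0]
    - [0,0,0,0,0,0]

```text
clock: 8.9
tool_pos: [0.5029, -0.1978, 0.2617]
orientation: [-179.8, -0.2, -89.5]
force: [-0.0, -0.1, -0.3]
opening: 0.0458
gripper_force: 0.0
```

Run:
```python
from h import *
o=get_obs();print(o['tool_pos'],o['orientation'])
p,d=snap('wrist','wrist7')
z=load('wrist7');T=z['T'];fx,fy,cx,cy=z['k']
def pr(P): c=T[:3,:3]@P+T[:3,3];return c[0]/c[2]*fx+cx,c[1]/c[2]*fy+cy
u,v=map(int,pr(np.array([.504,-.328,.1])));print(u,v)
v0=max(0,v-45);u0=u-60;print(u0,v0)
cv2.imwrite('pics/k2.png',cv2.resize(p[v0:v0+90,u0:u0+120],(800,600),interpolation=cv2.INTER_CUBIC))
for tag in('wrist7','wrist6','scene0','side0'):
    q=cloud(tag).reshape(-1,3);r=q[:,:2]-[.504,-.328];rr=np.hypot(*r.T)
    for a,b,c1,c2 in((.086,.107,.0095,.018),(.1,.107,.0,.018),(.112,.13,0,.012),(.075,.081,0,.034)):
        s=q[(q[:,2]>a)&(q[:,2]<b)&(rr>c1)&(rr<c2)]
        print(tag,a,len(s),s.mean(0).round(4) if len(s) else '',np.percentile(s,[2,98],axis=0).round(4).tolist() if len(s) else '')
```

```text
[ 0.50285306 -0.19775381  0.26172999] [-179.7767299    -0.24212926  -89.46112742]
256 21
196 0
wrist7 0.086 112 [ 0.5034 -0.3151  0.1013] [[0.4997, -0.3187, 0.0866], [0.5069, -0.3126, 0.1053]]
wrist7 0.1 127 [ 0.5034 -0.3173  0.1037] [[0.4978, -0.324, 0.1014], [0.5097, -0.3128, 0.1062]]
wrist7 0.112 347 [ 0.504  -0.3265  0.1188] [[0.4969, -0.3341, 0.1124], [0.5107, -0.3207, 0.125]]
wrist7 0.075 3096 [ 0.504  -0.325   0.0778] [[0.477, -0.3478, 0.0762], [0.531, -0.3007, 0.0794]]
wrist6 0.086 49 [ 0.5037 -0.3155  0.1036] [[0.5, -0.318, 0.1025], [0.5072, -0.3133, 0.1047]]
wrist6 0.1 76 [ 0.5039 -0.3221  0.1036] [[0.4979, -0.3356, 0.1005], [0.5103, -0.3133, 0.1063]]
wrist6 0.112 238 [ 0.504  -0.3294  0.1189] [[0.4975, -0.3348, 0.1123], [0.5105, -0.3221, 0.1248]]
wrist6 0.075 2525 [ 0.5043 -0.3299  0.0779] [[0.4775, -0.355, 0.0764], [0.5309, -0.3011, 0.0794]]
scene0 0.086 17 [ 0.5051 -0.315   0.0965] [[0.4984, -0.3184, 0.0875], [0.51, -0.3119, 0.1057]]
scene0 0.1 13 [ 0.5063 -0.3195  0.1026] [[0.4985, -0.3316, 0.1002], [0.5108, -0.3127, 0.1057]]
scene0 0.112 21 [ 0.5056 -0.326   0.1186] [[0.4993, -0.3318, 0.1122], [0.511, -0.3213, 0.1249]]
scene0 0.075 160 [ 0.5088 -0.3257  0.0781] [[0.4755, -0.3542, 0.0753], [0.5321, -0.2996, 0.0808]]
side0 0.086 15 [ 0.5031 -0.3139  0.0955] [[0.4995, -0.3176, 0.0872], [0.5065, -0.3111, 0.102]]
side0 0.1 14 [ 0.503  -0.3205  0.1029] [[0.4966, -0.3259, 0.1007], [0.5107, -0.3114, 0.1065]]
side0 0.112 15 [ 0.5024 -0.3233  0.1173] [[0.4977, -0.3277, 0.1121], [0.5081, -0.3182, 0.1234]]
side0 0.075 106 [ 0.5013 -0.3229  0.0768] [[0.4758, -0.3522, 0.0753], [0.5279, -0.2992, 0.0796]]
```

View pics/k2.png

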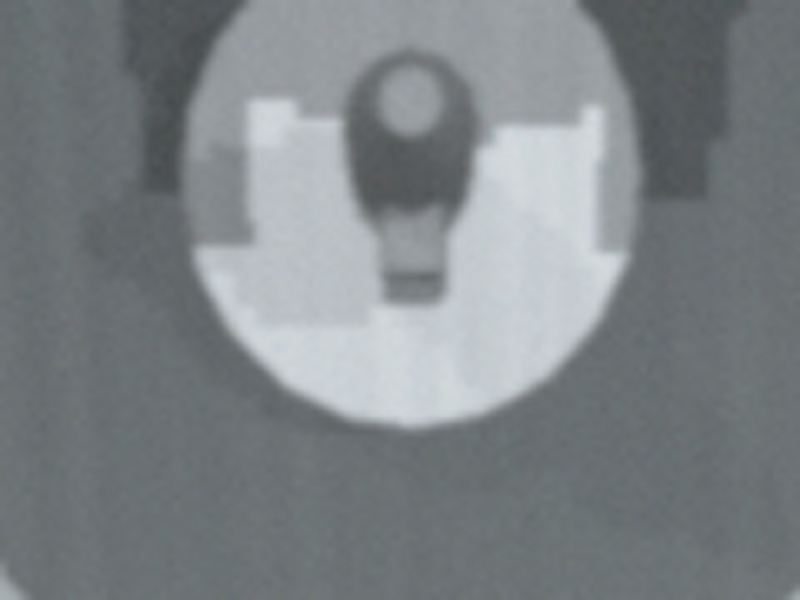

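>>> play_rows:
  deltas:
    - [0.0119,0.0206,-0.0066,0,0,0.0277]
    - [0.0119,0.0206,-0.0066,0,0,0.0277]
    - [0.0119,0.0206,-0.0066,0.041,0.0073,0]
    - [0.0119,0.0206,-0.0066,0.041,0.0073,0]
    - [0.0119,0.0206,-0.0066,0.041,0.0073,0]
    - [0.0119,0.0206,-0.0066,0.041,0.0073,0]
    - [0.0119,0.0206,-0.0066,0.041,0.0073,0]
    - [0.0119,0.0206,-0.0066,0.041,0.0073,0]
    - [0,0,0,0,0,0]
    - [0,0,0,0,0,0]
  gripper: 0.4

```text
clock: 9.95
tool_pos: [0.5786, -0.0695, 0.217]
orientation: [-179.9, 44.6, -79.9]
force: [0.2, -1.3, 1.1]
opening: 0.0615
gripper_force: 0.0
```

```bash
cat >> h.py <<'E'
RH=R.from_euler('z',yw,degrees=True)*R.from_euler('x',45,degrees=True)*R.from_euler('xyz',[180,0,-90],degrees=True)
def hub(tag):
    C=cloud(tag).reshape(-1,3); q=np.c_[(C-RF)@E_,(C-RF)@U_,(C-RF)@N_]
    h=q[(abs(q[:,0])<.05)&(abs(q[:,1])<.05)&(abs(q[:,2]-.046)<.004)]
    print('hub',len(h),np.percentile(h,[1,50,99],axis=0).round(4).tolist(),cv2.minAreaRect(h[:,:2].astype(np.float32)*1000))
    f=q[(abs(q[:,0])<.07)&(abs(q[:,1])<.07)&(abs(q[:,2]-.016)<.005)]
    print('disc',len(f),np.percentile(f,[1,50,99],axis=0).round(4).tolist())
E
python3 - <<'E'
from h import *
G=RF+.038*N_
go(G+.09*N_,RH); print(get_obs()['joint_pos'],RH.as_matrix().round(2))
p,d=snap('wrist','wrist8');hub('wrist8');cv2.imwrite('pics/m.png',p)
E
```

```text
at 9.95 [ 0.5786 -0.0695  0.217 ] err mm [  0.7   3.1 -48.5] deg [0.35 0.17 0.12] units [ 0.0008  0.0039 -0.0606] [0.0019 0.0009 0.0006] F [ 0.2 -1.3  1.1] op 0.0615
[-14.88222796  27.66989548   9.77467141 -39.70885741 -93.54628751
  30.21476049] [[ 0.12 -0.98 -0.12]
 [-0.7  -0.18  0.7 ]
 [-0.71  0.   -0.71]]
hub 1808 [[-0.0166, -0.0202, 0.0435], [0.0017, -0.0047, 0.0458], [0.0189, 0.0196, 0.0475]] ((1.3070945739746094, -0.10260581970214844), (35.821868896484375, 40.328548431396484), 0.6611360311508179)
disc 10872 [[-0.0502, -0.0525, 0.0139], [0.0005, -0.0079, 0.0159], [0.0522, 0.0502, 0.0178]]
```

View pics/m.png

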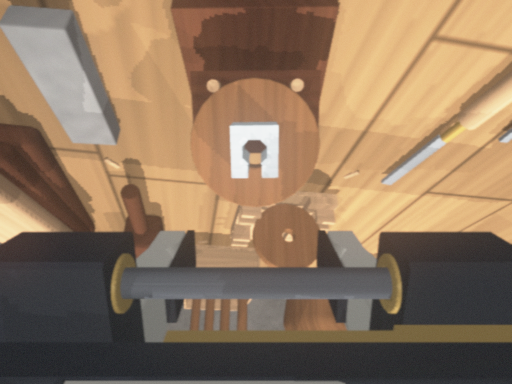

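>>> play_rows:
  deltas:
    - [0.0012,0.0021,-0.0303,0.001,0.0005,0.0015]
    - [0.0012,0.0021,-0.0303,0.001,0.0004,0.001]
    - [-0.0042,0.0232,-0.0236,0,0,0]
    - [-0.0042,0.0232,-0.0236,0,0,0]
    - [-0.0042,0.0232,-0.0236,0,0,0]
    - [0,0,0,0,0,0]
    - [0,0,0,0,0,0]
    - [0,0,0,0,0,0]

```text
clock: 10.8
tool_pos: [0.5712, -0.009, 0.1152]
orientation: [-179.6, 45.0, -79.0]
force: [0.5, 0.2, -0.4]
opening: 0.0614
gripper_force: 0.0
```

Run:
```python
from h import *
G=RF+.038*N_+.0013*E_
go(G,RH);d=G-get_obs()['tool_pos'];print(d@E_,d@U_,d@N_)
```

```text
at 10.8 [ 0.5712 -0.009   0.1152] err mm [ -1.8   5.5 -10.3] deg [-0.04  0.31 -0.51] units [-0.0023  0.0069 -0.0129] [-0.0002  0.0017 -0.0028] F [ 0.5  0.2 -0.4] op 0.0614
-0.0008471943415221373 -0.0032120067688419613 -0.011351395227980888
```

>>> play_rows:
  deltas:
    - [-0.0012,0.0035,-0.0065,0,0,-0.001]
    - [-0.0011,0.0034,-0.0064,0,0,0]
    - [0,0,0,0,0,0]
    - [0,0,0,0,0,0]

```text
clock: 11.2
tool_pos: [0.5684, -0.0031, 0.1028]
orientation: [-179.8, 45.1, -79.5]
force: [0.7, -0.7, 0.1]
opening: 0.0615
gripper_force: 0.0
```

Run:
```python
from h import *
G=RF+.038*N_+.0013*E_
go(G,RH);d=G-get_obs()['tool_pos'];print(d@E_,d@U_,d@N_)
```

```text
at 11.2 [ 0.5684 -0.0031  0.1028] err mm [ 0.9 -0.4  2.1] deg [-0.17  0.08 -0.27] units [ 0.0011 -0.0006  0.0026] [-0.0009  0.0004 -0.0015] F [ 0.7 -0.7  0.1] op 0.0615
0.0007752551485839841 0.0010618890741444678 0.0018976969936746377
```

>>> play_rows:
  deltas:
    - [0,0,0,0,0,0]
    - [0,0,0,0,0,0]
    - [0,0,0,0,0,0]
    - [0,0,0,0,0,0]
    - [0,0,0,0,0,0]
  gripper: -1

```text
clock: 11.7
tool_pos: [0.5683, -0.0029, 0.103]
orientation: [-179.8, 45.2, -79.4]
force: [-0.4, -1.2, 0.2]
opening: 0.0359
gripper_force: 30.0
```

>>> play_rows:
  deltas:
    - [0.0031,-0.0174,0.0177,0,0,0]
    - [0.0031,-0.0174,0.0177,0,0,0]
    - [0.0031,-0.0174,0.0177,0,0,0]
    - [0,0,0.0219,-0.041,-0.0073,0]
    - [0,0,0.0219,-0.041,-0.0073,0]
    - [0,0,0.0219,-0.041,-0.0073,0]
    - [0,0,0.0219,-0.041,-0.0073,0]
    - [0,0,0.0219,-0.041,-0.0073,0]
    - [0,0,0.0219,-0.041,-0.0073,0]
    - [0,0,0,0,0,0]

```text
clock: 12.7
tool_pos: [0.5763, -0.0421, 0.2532]
orientation: [-179.9, -0.1, -79.3]
force: [0.1, 0.3, -2.4]
opening: 0.0358
gripper_force: 30.0
```

>>> play_rows:
  deltas:
    - [-0.0129,-0.0507,0,0,0,-0.0064]
    - [-0.0129,-0.0507,0,0,0,-0.0064]
    - [-0.0129,-0.0507,0,0,0,-0.0064]
    - [-0.0129,-0.0507,0,0,0,-0.0064]
    - [-0.0129,-0.0507,0,0,0,-0.0064]
    - [-0.0129,-0.0507,0,0,0,-0.0064]
    - [-0.0129,-0.0507,0,0,0,-0.0064]
    - [0,0,0,0,0,0]
    - [0,0,0,0,0,0]
    - [0,0,0,0,0,0]

```text
clock: 13.7
tool_pos: [0.5035, -0.3282, 0.2497]
orientation: [179.8, 0.3, -87.7]
force: [-0.8, 1.0, -3.6]
opening: 0.0361
gripper_force: 30.0
```

```bash
cat >> h.py <<'E'
RS=R.from_euler('xyz',[180,0,-87.5],degrees=True)
def wheel(tag):
    o=get_obs();p=o['tool_pos'];M=R.from_euler('xyz',o['orientation'],degrees=True).as_matrix()
    q=(cloud(tag).reshape(-1,3)-p)@M
    for a,b in((.016,.028),(-.014,-.004)):
        f=q[(np.hypot(q[:,0],q[:,1])<.07)&(q[:,2]>a)&(q[:,2]<b)]
        if len(f)>20:
            k=np.c_[f[:,:2],np.ones(len(f))];s=np.linalg.lstsq(k,f[:,2],rcond=None)[0]
            print(tag,a,len(f),np.percentile(f,[1,50,99],axis=0).round(4).tolist(),'tilt',np.degrees(s[:2]).round(2),s[2].round(4))
E
python3 - <<'E'
from h import *
go([.504,-.329,.194],RS)
p,d=snap('wrist','wrist9');wheel('wrist9');p2,_=snap('scene','scene9');wheel('scene9');snap('side','side9');wheel('side9')
cv2.imwrite('pics/n.png',np.hstack([cv2.resize(p,(400,300)),cv2.resize(p2[120:270,50:250],(400,300))]))
E
```

```text
at 13.7 [ 0.5035 -0.3282  0.2497] err mm [  0.5  -0.8 -55.7] deg [-0.25 -0.19  0.16] units [ 0.0007 -0.001  -0.0697] [-0.0014 -0.0011  0.0009] F [-0.8  1.  -3.6] op 0.0361
wrist9 0.016 15959 [[-0.0497, -0.0491, 0.0184], [0.0277, 0.0001, 0.0203], [0.0537, 0.0493, 0.0233]] tilt [-0.09 -0.18] 0.0203
wrist9 -0.014 4776 [[-0.02, -0.0299, -0.0135], [0.0109, 0.0002, -0.0096], [0.0201, 0.0298, -0.0043]] tilt [ 0.94 -0.04] -0.0095
scene9 0.016 493 [[-0.0545, -0.0537, 0.0169], [-0.0234, -0.0264, 0.0202], [0.0419, 0.0467, 0.0276]] tilt [-0.72 -1.38] 0.0199
side9 0.016 375 [[-0.0555, -0.0504, 0.0163], [-0.0242, 0.0058, 0.022], [0.033, 0.0536, 0.0276]] tilt [-2.27  0.17] 0.0213
side9 -0.014 114 [[-0.0221, -0.0337, -0.0137], [-0.0096, -0.0007, -0.0081], [0.0198, 0.0355, -0.0043]] tilt [0.28 0.62] -0.0082
```

View pics/n.png

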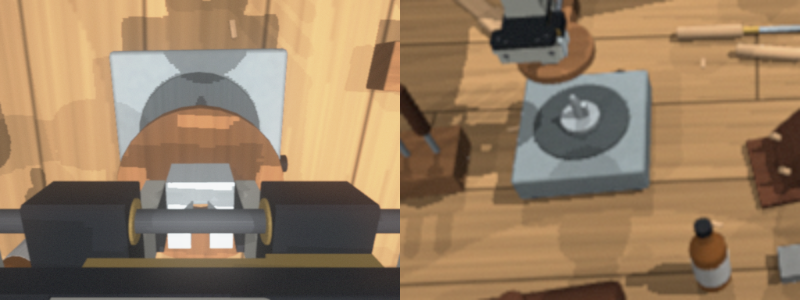

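>>> play_rows:
  deltas:
    - [0.0003,0,-0.0232,-0.0014,-0.0011,0.0009]
    - [0.0003,0,-0.0232,0,0,0]
    - [0,0,-0.0232,0,0,0]
    - [0,0,0,0,0,0]
    - [0,0,0,0,0,0]
    - [0,0,0,0,0,0]
    - [0,0,0,0,0,0]

```text
clock: 14.55
tool_pos: [0.5049, -0.3287, 0.1962]
orientation: [-179.8, -0.1, -87.5]
force: [0.3, 0.5, -4.4]
opening: 0.0358
gripper_force: 30.0
```

Run:
```python
from h import *
go([.504,-.3283,.114],RS);print(get_obs()['tool_pos'])
import time
go([.504,-.3283,.114],RS)
```

```text
at 14.55 [ 0.5049 -0.3287  0.1962] err mm [ -0.9   0.4 -82.2] deg [ 0.13  0.16 -0.05] units [-0.0012  0.0005 -0.1027] [ 0.0007  0.0009 -0.0003] F [ 0.3  0.5 -4.4] op 0.0358
[ 0.50493366 -0.32867733  0.19615791]
at 14.55 [ 0.5049 -0.3287  0.1962] err mm [ -0.9   0.4 -82.2] deg [ 0.13  0.16 -0.05] units [-0.0012  0.0005 -0.1027] [ 0.0007  0.0009 -0.0003] F [ 0.3  0.5 -4.4] op 0.0358
```

>>> play_rows:
  deltas:
    - [-0.0012,0.0005,-0.02,0.0004,0.0005,0]
    - [0,0,-0.02,0,0,0]
    - [0,0,-0.01,0,0,0]
    - [0,0,-0.01,0,0,0]
    - [0,0,0,0,0,0]
    - [0,0,0,0,0,0]

```text
clock: 15.15
tool_pos: [0.5036, -0.3284, 0.1474]
orientation: [180.0, -0.0, -87.5]
force: [-0.4, -0.1, -3.1]
opening: 0.036
gripper_force: 30.0
```

>>> play_rows:
  deltas:
    - [0,0,-0.005,0,0,0]
    - [0,0,-0.005,0,0,0]
    - [0,0,0,0,0,0]
    - [0,0,0,0,0,0]
    - [0,0,0,0,0,0]

```text
clock: 15.65
tool_pos: [0.5034, -0.3283, 0.1391]
orientation: [180.0, -0.0, -87.5]
force: [0.5, 0.6, -4.0]
opening: 0.0357
gripper_force: 30.0
```

Run:
```python
from h import *
go([.504,-.3283,.114],RS);print(get_obs()['moment'].round(2))
```

```text
at 15.65 [ 0.5034 -0.3283  0.1391] err mm [  0.6  -0.  -25.1] deg [ 0.03 -0.03 -0.03] units [ 0.0008 -0.     -0.0313] [ 0.0001 -0.0001 -0.0002] F [ 0.5  0.6 -4. ] op 0.0357
[ 0.08 -0.01  0.02]
```

>>> play_rows:
  deltas:
    - [0.0005,0,-0.004,0,0,0]
    - [0,0,-0.004,0,0,0]
    - [0,0,0,0,0,0]
    - [0,0,0,0,0,0]

```text
clock: 16.05
tool_pos: [0.5036, -0.3282, 0.1323]
orientation: [179.9, -0.0, -87.5]
force: [0.3, 0.3, -3.7]
opening: 0.0357
gripper_force: 30.0
```

>>> play_rows:
  deltas:
    - [0,0,-0.005,0,0,0]
    - [0,0,-0.005,0,0,0]
    - [0,0,0,0,0,0]
    - [0,0,0,0,0,0]

```text
clock: 16.45
tool_pos: [0.5036, -0.3282, 0.1243]
orientation: [179.9, -0.0, -87.5]
force: [-0.6, 0.2, -3.3]
opening: 0.0359
gripper_force: 30.0
```

Key has engaged freely; finishing the seat.

>>> play_rows:
  deltas:
    - [0,0,-0.005,0,0,0]
    - [0,0,-0.004,0,0,0]
    - [0,0,0,0,0,0]
    - [0,0,0,0,0,0]

```text
clock: 16.85
tool_pos: [0.5037, -0.3282, 0.1172]
orientation: [179.9, -0.0, -87.5]
force: [0.3, 0.2, -3.2]
opening: 0.0358
gripper_force: 30.0
```

>>> play_rows:
  deltas:
    - [0,0,-0.002,0,0,0]
    - [0,0,-0.002,0,0,0]
    - [0,0,0,0,0,0]
    - [0,0,0,0,0,0]

```text
clock: 17.25
tool_pos: [0.5037, -0.3282, 0.1141]
orientation: [180.0, -0.0, -87.5]
force: [-0.1, -0.9, -3.1]
opening: 0.0358
gripper_force: 30.0
```

>>> play_rows:
  deltas:
    - [0,0,-0.0015,0,0,0]
    - [0,0,-0.001,0,0,0]
    - [0,0,0,0,0,0]
    - [0,0,0,0,0,0]

```text
clock: 17.65
tool_pos: [0.5037, -0.3284, 0.1139]
orientation: [180.0, -0.1, -87.4]
force: [-4.8, 2.8, 10.7]
opening: 0.0357
gripper_force: 30.0
```

>>> play_rows:
  deltas:
    - [0,0,0,0,0,0]
    - [0,0,0,0,0,0]
    - [0,0,0,0,0,0]
    - [0,0,0,0,0,0]
  gripper: 0.4

```text
clock: 18.05
tool_pos: [0.5058, -0.3288, 0.1134]
orientation: [-179.8, -0.1, -87.4]
force: [4.5, 0.2, 6.7]
opening: 0.0595
gripper_force: 3.0
```

>>> play_rows:
  deltas:
    - [0,0,0.02,0,0,0]
    - [0,0,0.04,0,0,0]
    - [0,0,0.05,0,0,0]
    - [0,0,0.05,0,0,0]
    - [0,0.05,0,0,0,0]
    - [0,0.05,0,0,0,0]
    - [0,0.05,0,0,0,0]
    - [0,0,0,0,0,0]
    - [0,0,0,0,0,0]

```text
clock: 18.95
tool_pos: [0.5035, -0.2074, 0.24]
orientation: [179.9, -0.0, -87.4]
force: [-0.9, -0.4, 0.0]
opening: 0.0612
gripper_force: 0.0
```

Run:
```python
from h import *
w,_=snap('wrist','w10');s,_=snap('scene','s10')
for t in('w10','s10'):
    q=cloud(t).reshape(-1,3);r=np.hypot(q[:,0]-.504,q[:,1]+.328)
    f=q[(r<.053)&(r>.03)&(q[:,2]>.085)&(q[:,2]<.11)];A=np.c_[f[:,:2],np.ones(len(f))]
    print(t,len(f),np.median(f[:,2]),np.degrees(np.linalg.lstsq(A,f[:,2],rcond=None)[0][:2]))
    h=q[(r<.026)&(q[:,2]>.118)&(q[:,2]<.132)];print(len(h),np.median(h[:,2]))
cv2.imwrite('pics/z.png',np.hstack([cv2.resize(w,(400,300)),cv2.resize(s[120:270,50:250],(400,300))]))
print(get_obs()['tool_pos'])
```

```text
w10 7065 0.0938595512819651 [ 0.04038895 -0.00302634]
2194 0.1237362454998738
s10 428 0.09440875927683462 [-0.27848454 -0.2922492 ]
130 0.12384812030885306
[ 0.50348518 -0.20863107  0.2398031 ]
```

View pics/z.png

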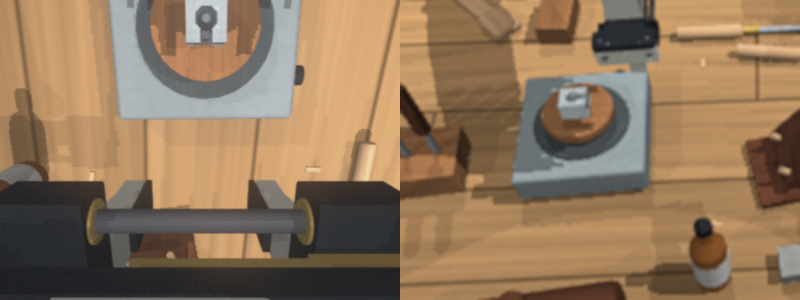

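The wheel sits flat on the collar: its disc face is at 94 mm and hub top at 124 mm, as they should be. The gripper is clear and the oil bottle is standing.

```bash
python3 -c "
from plant import *
print(close_job())"
```

```text
the job is handed in; nothing more can be done
None
```

The hubbed wheel was laid hub-up on the rest, regrasped by its hub, slid fully home over the key onto the spindle's collar and released at about 19 s, with the bottle still standing; the job is handed in (no verdict returned).

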